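Open the ratchet bookend on the resort's front desk

TASK

Make room for another guest book in the ratchet bookend: press down the turquoise release pad on its sliding brass jaw and, keeping the pad down, push the jaw back along its bar, away from the books, all the way to the end stop; then let go so that the pad springs up again. Only press and push: pick nothing up, and leave the two books, the bowl and the elephant standing where they are.

Things in the scene. Friction and masses are not known exactly. Their poses are not given: they have to be found in the camera images.
- rack: Fixed walnut base of the bookend, 130 mm (x) by 274 mm (y: -152 to +122), 12 mm thick; origin on the counter. A steel bar runs along y at x = 0, top at 44 mm. At the -y end an end plate 106 mm high with two books against it; at the +y end a stop block 52 mm high (y 104 to 120 mm). The brass jaw opens towards +y. Turned about vertical by up to 0.5 rad.
- jaw (a joint): Travel of the brass jaw along the rack's y, m: 0 = closed up to the books, 0.09 = against the end stop. Starts at 0 to 0.04. About 6 N of friction when released. A finger dragged over the pad can drag the jaw along, so lift off straight up at the end. With the pad up, the ratchet blocks it from moving back (after at most 12 mm of play); towards the books it clicks along.
- release (a joint): How far the turquoise pad is pressed down, m: 0 = up, 0.009 = fully down. Spring: 2.5 N to start, 7 N fully down. The ratchet is free from 0.0055 on and locks again as the pad rises: there is no catch, so keep it down while the jaw moves. It springs up when let go. At the start it may sit a few mm down, resting on a tooth.
- pad_top (a point): Centre of the turquoise pad's top, 64 mm above the counter when up, 55 mm fully down; moves with the jaw. The pad, 46 mm (x) by 54 mm (y), lies in a well 58 mm long between the brass jaw plate (-y side, 100 mm wide, 10 mm thick, top at 105 mm) and the push lug (+y side). The well is open at both x sides. Axes as the rack's.
- lug_face (a point): Middle of the push lug's face towards the pad (facing -y), 80 mm above the counter, 29 mm to +y of the pad's centre. The brass lug is 54 mm wide (x), 12 mm thick, top at 85 mm, one piece with the jaw: push here towards the rack's +y. Axes as the rack's.
- book_a: Red hardback guest book upright on the rack's base against the end plate, loose: 110 mm (x) by 34 mm (y) by 91 mm high, 0.4 kg. Origin at the centre of its underside.
- book_b: Blue hardback guest book, same size, between the red book and the jaw, loose. Origin at the centre of its underside.
- bowl: Turquoise glazed clay bowl, loose, rim 116 mm across, 50 mm high, beside the bookend. Origin at the centre of its underside.
- elephant: Carved rosewood elephant, loose, about 115 mm long (x), 50 mm wide, 75 mm high, beside the bookend. Origin at the centre of its underside.
Not all that is in view belongs to the job. Leave any purple look-alike of the book_a alone.

How it is judged:
On the way, in this order (a step that is already met when the one before it is completed fails the run):
1. the release pad is pressed down by the fingers with the jaw still near where it was (value of joint release above 0.0055 m and value of joint jaw below 0.06 m and contact force between the fingers and release above 0.5 N), for 0.1 s.
2. the jaw is pushed back to the end stop (value of joint jaw above 0.085 m), for 0.1 s.
At the end, for the whole second after the job is handed in: The jaw is within 5 mm of the end stop, the pad has sprung up (less than 2 mm down), and both books, the bowl and the elephant stand at rest, upright (within 0.12 rad) and within 12 mm of where they began (value of joint jaw above 0.085 m and value of joint release below 0.002 m and linear speed of each of elephant, bowl, book_a, book_b below 0.01 m/s and distance of each of elephant, bowl, book_a, book_b from where it was at the start of the episode below 0.012 m and angle between each of elephant, bowl, book_a, book_b's own z axis and vertical below 0.12 rad); the robot touches nothing.
It fails at once if the elephant is lifted, shoved (over 15 mm) or tipped (distance of elephant from where it was at the start of the episode above 0.015 m or angle between elephant's own z axis and vertical above 0.25 rad).
It fails at once if the bowl is lifted, shoved (over 15 mm) or tipped (distance of bowl from where it was at the start of the episode above 0.015 m or angle between bowl's own z axis and vertical above 0.25 rad).
It fails at once if the red book is lifted, shoved (over 15 mm) or tipped (distance of book_a from where it was at the start of the episode above 0.015 m or angle between book_a's own z axis and vertical above 0.25 rad).
It fails at once if the blue book is lifted, shoved (over 15 mm) or tipped (distance of book_b from where it was at the start of the episode above 0.015 m or angle between book_b's own z axis and vertical above 0.25 rad).
It also fails if it takes over 38 s, if anything falls off the work surface, if the arm or the gripper's body presses on something with over 40 N, if the wrist force passes 120 N, or if a joint passes its speed limit or range.

ROBOT

A 6-joint arm with a two-finger parallel gripper is mounted at the origin on the work surface. World frame = base frame: x ahead of the robot, y to its left, z up, the work surface at z = 0. Lengths are in m, angles in rad, forces in N, time in s.
With the tool pointing down it reaches from about 0.25 to 0.775 m from the base axis. Payload 4 kg.
Tool frame: the origin (TCP) lies midway between the tips of the shut fingers; the grasp point (between the pads) lies 19 mm behind it; z points along the fingers, x is the direction in which the jaws open and shut, and the axes are right-handed (so a half turn about z gives the same grasp; the last joint's range is limited). The gripper opens to 94 mm and grips with 3 to 60 N. Pads are 16 mm wide; open, the fingers measure 119 mm over their backs; the gripper's body (75 mm by 177 mm) begins 78 mm behind the grasp point.
Start: joints at [1.219, 0.087, 1.371, -0, 1.684, -0.103], TCP at [0.135, 0.533, 0.206] pointing down, gripper open.
Joint ranges: [-3.1, 3.1], [-0.76, 2.03], [0.27, 2.55], [-1.08, 4.22], [0.17, 2.65], [-2.57, 2.57]. Speed limits (rad/s): [2.79, 2.79, 3.14, 3.14, 3.14, 3.14].

INTERFACE

Orientations are given as [roll, pitch, yaw] about the fixed x, y, z axes, in that order (R = Rz(yaw) Ry(pitch) Rx(roll)).
In Python, from bench import robot gives the robot as it stands.
- The arm moves only by the shell command python3 -m handwheel 'ROWS'. ROWS is a JSON object of lists of equal length, an entry for each row: "delta_pos": the shift along the tool's x, y, z in mm, a list of three; "rotation": the turn, a rotation vector about the tool's x, y, z in rad, a list of three; "claw": the closure, from -1 (fully open) to 1 (shut). In form: {"delta_pos": [[tx, ty, tz], ...], "rotation": [[wx, wy, wz], ...], "claw": [claw, ...]}. A call has exactly 8 rows; each row shifts and turns the commanded pose from where the row before left it, along the tool's axes as they then stand; what a row does not reach is not made up. A row lasts 1/8 s, in which the tool goes at most 62.5 mm and 10.7 degrees, less where a joint would pass 70% of its speed; a pose out of reach is approached as far as the arm can. A call with a gripper value outside its range is refused whole. The fingers move at their own pace and stop on an object; the grip force is fixed at half the most. Time passes only in rows, so rows that do not move let the fingers close, or fill a call up. It gives the time, the measured TCP pose, the force and the opening at its end, in the units of the state.
- robot.get_obs(): the state, without advancing time (a new reading comes with each control period).
- robot.snapshot(name): name is "scene" or "side" or "wrist"; returns a dict with "color" (384x512x3 uint8, red, green, blue), "intrinsics" (3x3 intrinsics, pixels), "eye" and "rotation" of the camera in the world. Camera axes: x right, y down, z forward; pixel columns grow to the right and rows downward; lengths in m; the calibration is good to about 2 mm. A picture is of the moment at which its call begins. There is no depth.
- robot.close_job(): hands the job in, once; it reports no verdict.
The state is a dict: "time": time; "joint_positions": joint angles; "qvel": joint speeds; "joint_torque": joint torques, N m; "tool_pos": TCP position; "ee_rot": TCP orientation; "wrist_force": force on the tool from outside, world axes, zero at the start; "wrist_torque": the same for the moment, N m; "width": finger opening in m.
Only numpy, scipy, OpenCV 4.12 (cv2) and the standard library are available. Lean on these libraries where they do the work, as an engineer would, in place of code of your own. Each camera call takes 0.05 s, during which the arm holds its last target.

## Working session

There is one attempt and no reset: what is moved stays moved. The work goes in short steps, Python scripts to look and compute and a shell command to move; the robot and the scene stay as the last step left them, time stands still between calls to the robot, and variables do not carry over. Pictures are saved under pics/ and viewed, and the job is handed in when it is done.

```bash
mkdir -p pics; python3 - <<'E'
from bench import robot
import cv2
print(robot.get_obs())
for n in ["scene","side","wrist"]:
    s=robot.snapshot(n); cv2.imwrite(f"pics/{n}0.png",s["color"][:,:,::-1]); print(n,s["intrinsics"],s["eye"],s["rotation"])
E
```

```text
{'time': 0.0, 'joint_positions': array([ 1.21889424e+00,  8.79254174e-02,  1.37221776e+00, -4.29256332e-05,
        1.68358344e+00, -1.03076294e-01]), 'qvel': array([ 0.00060577, -0.00136069,  0.00146928,  0.0014832 ,  0.00341272,
       -0.00145773]), 'joint_torque': array([-5.54856724e-04, -3.40197122e+01, -3.02421999e+01,  7.16762315e-02,
        3.32945713e-02, -1.51518111e-04]), 'tool_pos': array([0.13526708, 0.53255394, 0.20433885]), 'ee_rot': array([-3.14141552e+00,  2.12702502e-03,  1.32196594e+00]), 'wrist_force': array([-0.31553562, -0.77364887, -0.17922545]), 'wrist_torque': array([-0.03507055,  0.01151233, -0.04639597]), 'width': 0.0937555575309943}
scene [[429.51505961   0.         250.13605106]
 [  0.         429.51505961 189.24528003]
 [  0.           0.           1.        ]] [ 0.92912861 -0.32099417  0.77779959] [-2.55842513  0.0142944   0.84864838]
side [[490.61139031   0.         257.42320971]
 [  0.         490.61139031 194.66196829]
 [  0.           0.           1.        ]] [ 0.2996011  -0.92063907  0.69045749] [-2.14835329  0.00437952 -0.32220944]
wrist [[343.3335212    0.         254.05067671]
 [  0.         343.3335212  195.36650379]
 [  0.           0.           1.        ]] [0.05737063 0.55312598 0.38376917] [2.86054201e+00 1.59692665e-03 1.32185671e+00]
```

View pics/scene0.png

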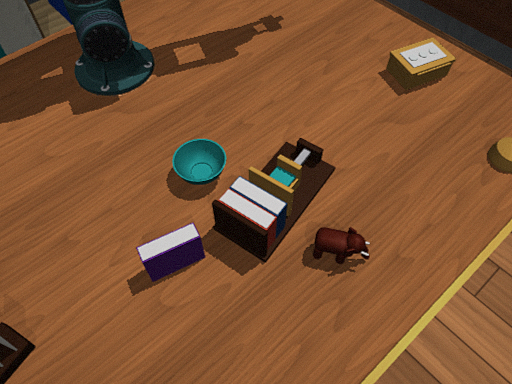

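View pics/side0.png

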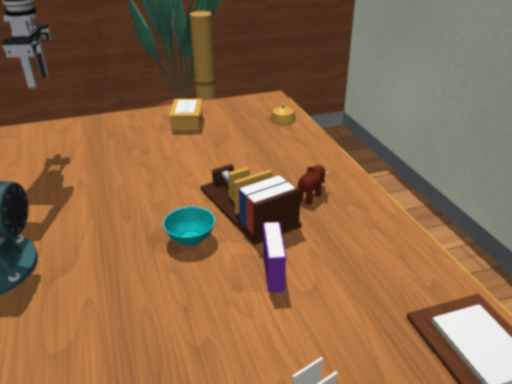

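View pics/wrist0.png

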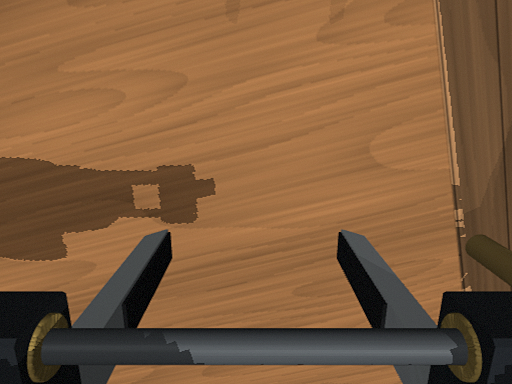

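The scene view shows the bookend from the end plate at about (245,225) to the stop block at (309,152). The turquoise pad is at about (285,177), the bowl at (200,162), the elephant at (340,243) and the purple look-alike book at (172,252). I'll enlarge the bookend next.

```bash
python3 - <<'E'
import cv2
a=cv2.imread("pics/scene0.png")[130:262,205:345]; cv2.imwrite("pics/c1.png",cv2.resize(a,None,fx=5.5,fy=4.5*5.5/4.5*0.8,interpolation=cv2.INTER_CUBIC)) if 0 else cv2.imwrite("pics/c1.png",cv2.resize(a,None,fx=4.5,fy=4.5,interpolation=cv2.INTER_CUBIC))
a=cv2.imread("pics/side0.png")[150:250,190:340]; cv2.imwrite("pics/c2.png",cv2.resize(a,None,fx=5,fy=5,interpolation=cv2.INTER_CUBIC))
E
```

```text
(no output)
```

View pics/c1.png

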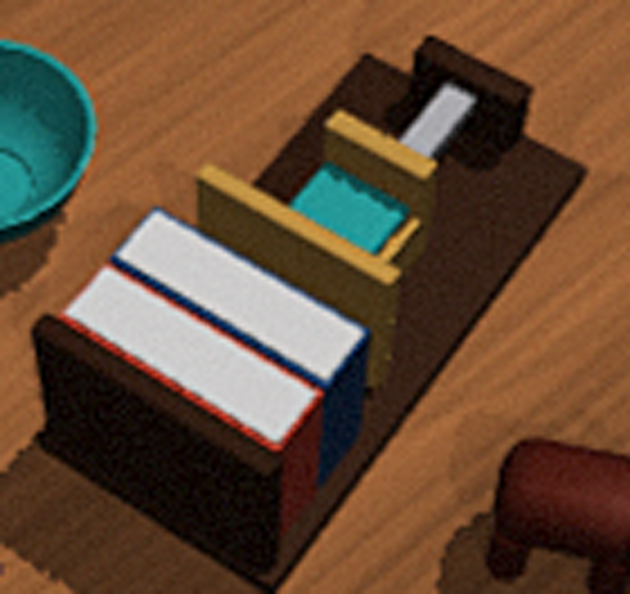

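View pics/c2.png

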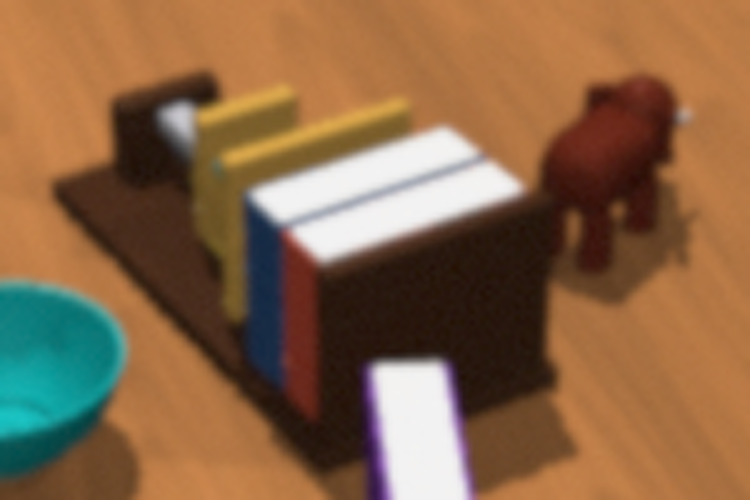

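```bash
cat > fit.py <<'E'
import numpy as np, cv2
from scipy.spatial.transform import Rotation as R
from scipy.optimize import least_squares
cams={'scene':(429.515,250.136,189.245,[0.92912861,-0.32099417,0.77779959],[-2.55842513,0.0142944,0.84864838]),
'side':(490.611,257.423,194.662,[0.2996011,-0.92063907,0.69045749],[-2.14835329,0.00437952,-0.32220944])}
def proj(c,P):
    f,cx,cy,e,r=cams[c]; p=R.from_euler('xyz',r).as_matrix().T@(np.array(P)-e); return np.array([f*p[0]/p[2]+cx,f*p[1]/p[2]+cy])
def S(u,v): return np.array([205+(u+.5)/4.5-.5,130+(v+.5)/4.5-.5])
def D(u,v): return np.array([190+(u+.5)/5-.5,150+(v+.5)/5-.5])
# (cam,px, rack xyz mm, moves with pad)
pts=[('scene',S(585,172),(65,122,12),0),('scene',S(367,55),(-65,122,12),0),('scene',S(272,588),(65,-152,6),0),
('scene',S(202,168),(-50,-29,105),1),('scene',S(400,268),(50,-29,105),1),('scene',S(392,282),(50,-39,105),1),('scene',S(200,182),(-50,-39,105),1),
('scene',S(340,112),(-27,41,85),1),('scene',S(438,165),(27,41,85),1),('scene',S(327,121),(-27,29,85),1),('scene',S(434,178),(27,29,85),1),
('side',D(55,187),(-65,122,12),0),('side',D(320,465),(-65,-152,6),0),('side',D(555,380),(65,-152,6),0),
('side',D(222,160),(-50,-39,105),1),('side',D(410,105),(50,-39,105),1),('side',D(197,113),(-27,29,85),1),('side',D(293,88),(27,41,85),1)]
def W(q,p,m):
    x,y,a,j=q[:4]; X=np.array(p)/1e3+np.array([0,j*m,0]); c,s=np.cos(a),np.sin(a)
    return np.array([x+c*X[0]-s*X[1],y+s*X[0]+c*X[1],X[2]])
def res(q): return np.concatenate([proj(c,W(q,p,m))-px+(q[4:6] if c=='scene' else q[6:8])*1 for c,px,p,m in pts]+[q[4:]*.5])
if __name__=="__main__":
    s=least_squares(res,[.5,0,0,0,0,0,0,0],loss='soft_l1'); q=s.x
    print(np.round(q,4)); print(np.round(res(q)[:-4].reshape(-1,2),1).tolist())
    for n,p in [('pad',(0,0,64)),('lug',(0,29,80)),('end',(0,90,64))]: print(n,W(q,p,1))
    np.save('q.npy',q)
E
python3 fit.py
```

```text
[ 0.586   0.0551  0.2236 -0.0068 -0.8749  2.3118  0.8235  0.0951]
[[0.8, -0.3], [-0.1, -0.3], [-0.2, 1.9], [1.6, -2.0], [0.8, 0.3], [-0.3, 0.8], [-1.0, -1.8], [0.0, -0.9], [0.7, -0.5], [-0.3, 0.9], [-1.6, 0.6], [-1.0, -1.6], [-0.3, 0.9], [0.6, -0.5], [0.7, 0.6], [0.1, -0.1], [0.6, 1.9], [-1.8, -1.1]]
pad [0.58752544 0.04845224 0.064     ]
lug [0.58109483 0.07673028 0.08      ]
end [0.56756839 0.13621166 0.064     ]
```

```bash
python3 -m handwheel '{"delta_pos":[[-30,46,0],[-30,46,0],[-30,46,0],[-30,46,0],[-30,46,0],[-30,46,0],[-30,46,0],[-30,46,0]],"rotation":[[0,0,0],[0,0,0],[0,0,0],[0,0,0],[0,0,0],[0,0,0],[0,0,0],[0,0,0]],"claw":[1,1,1,1,1,1,1,1]}'
```

```text
time: 1.15
tool_pos: [0.4338, 0.2083, 0.2053]
ee_rot: [-3.141, -0.0, 1.322]
wrist_force: [-0.5, 1.3, -0.2]
width: 0.0173
```

```bash
python3 -m handwheel '{"delta_pos":[[-29,47,0],[-29,47,0],[-29,47,0],[-29,47,0],[0,0,0],[0,0,0],[0,0,0],[0,0,0]],"rotation":[[0,0,0],[0,0,0],[0,0,0],[0,0,0],[0,0,0.18],[0,0,0.18],[0,0,0.18],[0,0,0.18]],"claw":[1,1,1,1,1,1,1,1]}'
python3 -m handwheel '{"delta_pos":[[0,0,0],[0,0,0],[0,0,0],[0,0,0],[0,0,0],[0,0,0],[0,0,0],[0,0,0]],"rotation":[[0,0,0.18],[0,0,0.18],[0,0,0.018],[0,0,0],[0,0,0],[0,0,0],[0,0,0],[0,0,0]],"claw":[1,1,1,1,1,1,1,1]}'
python3 - <<'E'
from bench import robot
import cv2
for n in ["wrist","scene"]:
    s=robot.snapshot(n); cv2.imwrite(f"pics/{n}1.png",s["color"][:,:,::-1]); print(n,s["intrinsics"],s["eye"],s["rotation"])
print(robot.get_obs()['tool_pos'],robot.get_obs()['ee_rot'])
E
```

```text
time: 2.15
tool_pos: [0.5865, 0.051, 0.2048]
ee_rot: [-3.141, 0.001, 0.596]
wrist_force: [-0.1, 0.2, -0.4]
width: 0.0006
time: 3.15
tool_pos: [0.5867, 0.0511, 0.2055]
ee_rot: [-3.142, -0.0, 0.224]
wrist_force: [-0.4, 0.4, 0.2]
width: 0.0004
wrist [[343.3335212    0.         254.05067671]
 [  0.         343.3335212  195.36650379]
 [  0.           0.           1.        ]] [0.56892275 0.13013443 0.38482545] [ 2.86127252e+00 -1.11871857e-03  2.24061662e-01]
scene [[429.51505961   0.         250.13605106]
 [  0.         429.51505961 189.24528003]
 [  0.           0.           1.        ]] [ 0.92912861 -0.32099417  0.77779959] [-2.55842513  0.0142944   0.84864838]
[0.58665876 0.05113409 0.20549903] [-3.14150874e+00 -5.96799554e-05  2.24098277e-01]
```

View pics/wrist1.png

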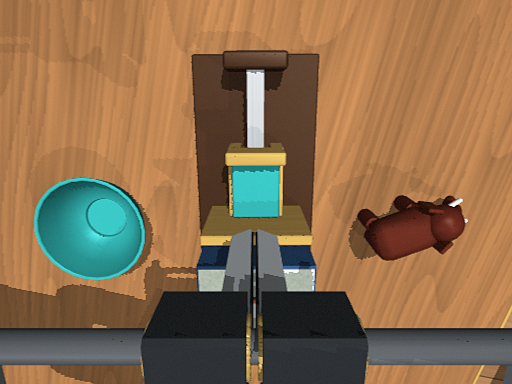

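View pics/scene1.png

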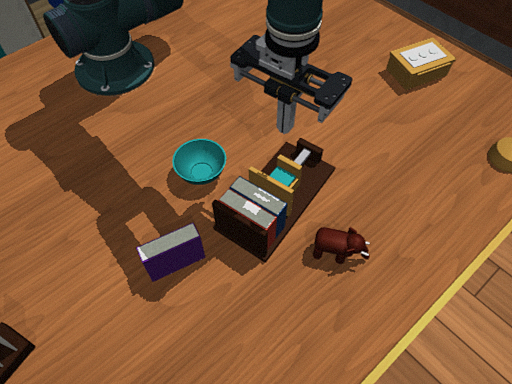

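```bash
python3 - <<'E'
import cv2
a=cv2.imread("pics/wrist1.png")[130:260,190:325]; cv2.imwrite("pics/c3.png",cv2.resize(a,None,fx=4.5,fy=4.5,interpolation=cv2.INTER_CUBIC))
E
```

```text
(no output)
```

View pics/c3.png

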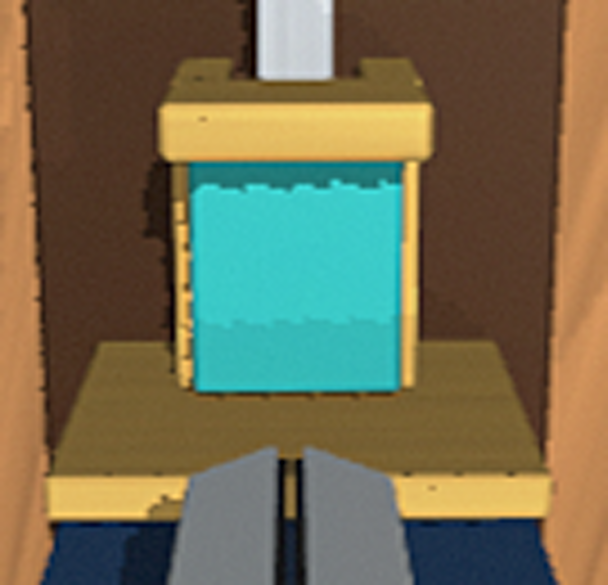

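```bash
python3 - <<'E'
import numpy as np
from scipy.spatial.transform import Rotation as R
e=np.array([0.56892275,0.13013443,0.38482545]);M=R.from_euler('xyz',[2.86127252,-1.11871857e-03,2.24061662e-01]).as_matrix()
def ray(u,v,z):
    d=M@np.array([(190+(u+.5)/4.5-.5-254.05)/343.33,(130+(v+.5)/4.5-.5-195.37)/343.33,1]); return (e+d*(z-e[2])/d[2])
c,s=np.cos(.224),np.sin(.224)
t=np.array([.58666,.05113])
for n,u,v,z in [('lugFL',160,161,.085),('lugFR',434,161,.085),('lugBL',162,102,.085),('lugBR',432,102,.085),('plL+y',47,474,.105),('plR+y',550,474,.105),('plL-',50,519,.105),('plR-',550,519,.105),('padNL',196,391,.064),('padNR',400,391,.064)]:
    P=ray(u,v,z); d=P[:2]-t; print(n,P.round(4),'rel TCP in rack axes mm',(np.array([c*d[0]+s*d[1],-s*d[0]+c*d[1]])*1e3).round(1))
E
```

```text
lugFL [0.5573 0.0673 0.085 ] rel TCP in rack axes mm [-25.   22.3]
lugFR [0.61   0.0793 0.085 ] rel TCP in rack axes mm [29.  22.3]
lugBL [0.5554 0.0789 0.085 ] rel TCP in rack axes mm [-24.3  34. ]
lugBR [0.6067 0.0905 0.085 ] rel TCP in rack axes mm [28.3 34. ]
plL+y [0.549  0.0059 0.105 ] rel TCP in rack axes mm [-46.8 -35.7]
plR+y [0.6446 0.0277 0.105 ] rel TCP in rack axes mm [ 51.3 -35.7]
plL- [ 0.5513 -0.0033  0.105 ] rel TCP in rack axes mm [-46.6 -45.2]
plR- [0.6471 0.0185 0.105 ] rel TCP in rack axes mm [ 51.7 -45.3]
padNL [0.5745 0.0143 0.064 ] rel TCP in rack axes mm [-20.1 -33.2]
padNR [0.6182 0.0243 0.064 ] rel TCP in rack axes mm [ 24.8 -33.2]
```

```bash
python3 -m handwheel '{"delta_pos":[[2,-7,0],[0,0,30],[0,0,30],[0,0,30],[0,0,20],[0,0,15],[0,0,5],[0,0,0]],"rotation":[[0,0,0],[0,0,0],[0,0,0],[0,0,0],[0,0,0],[0,0,0],[0,0,0],[0,0,0]],"claw":[1,1,1,1,1,1,1,1]}'
python3 - <<'E'
from bench import robot
import cv2
import numpy as np
I=[]
for n,b in [("wrist",(130,390,150,360)),("scene",(120,240,220,340)),("side",(140,260,180,340))]:
    s=robot.snapshot(n)["color"][:,:,::-1][b[0]:b[1],b[2]:b[3]]; I.append(cv2.resize(s,(260,390) if n=="wrist" else (270,270),interpolation=cv2.INTER_CUBIC))
H=np.zeros((390,800,3),np.uint8)
x=0
for i in I: H[:i.shape[0],x:x+i.shape[1]]=i; x+=i.shape[1]
cv2.imwrite("pics/c4.png",H)
E
```

```text
time: 4.25
tool_pos: [0.5873, 0.0585, 0.0758]
ee_rot: [-3.142, -0.0, 0.224]
wrist_force: [-0.3, -0.2, 0.1]
width: 0.0004
```

View pics/c4.png

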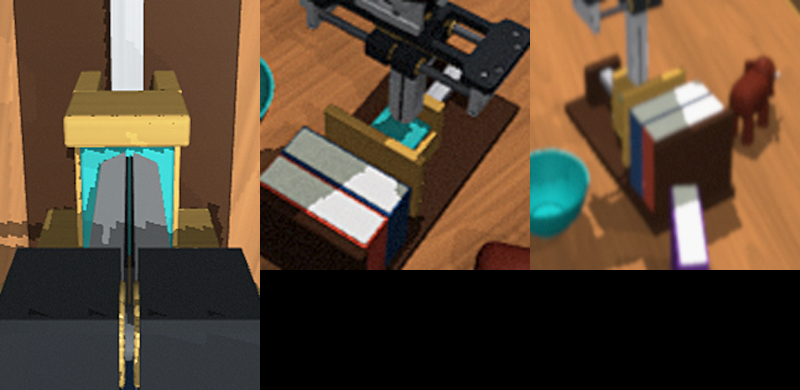

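The shut fingers are in the well above the pad and just short of the lug (wrist tile, about (128,150)), centred in x. Now I'll press.

```bash
python3 -m handwheel '{"delta_pos":[[0,0,6],[0,0,5],[0,0,4],[0,0,3],[0,0,1.5],[0,0,0],[0,0,0],[0,0,0]],"rotation":[[0,0,0],[0,0,0],[0,0,0],[0,0,0],[0,0,0],[0,0,0],[0,0,0],[0,0,0]],"claw":[1,1,1,1,1,1,1,1]}'
```

```text
time: 5.4
tool_pos: [0.5873, 0.0584, 0.057]
ee_rot: [3.141, -0.001, 0.224]
wrist_force: [-2.5, 0.3, 5.6]
width: 0.0003
```

```bash
python3 -m handwheel '{"delta_pos":[[0,0,1.5],[0,0,0],[0,0,0],[0,-4,0],[0,-4,0],[0,-4,0],[0,0,0],[0,0,0]],"rotation":[[0,0,0],[0,0,0],[0,0,0],[0,0,0],[0,0,0],[0,0,0],[0,0,0],[0,0,0]],"claw":[1,1,1,1,1,1,1,1]}'
```

```text
time: 6.4
tool_pos: [0.5861, 0.0679, 0.0562]
ee_rot: [3.137, -0.003, 0.223]
wrist_force: [0.4, -4.5, 5.9]
width: 0.0004
```

```bash
python3 -m handwheel '{"delta_pos":[[0,-5,0.5],[0,-7,0],[0,-7,0],[0,-7,0],[0,-7,0],[0,-7,0],[0,-7,0],[0,0,0]],"rotation":[[0,0,0],[0,0,0],[0,0,0],[0,0,0],[0,0,0],[0,0,0],[0,0,0],[0,0,0]],"claw":[1,1,1,1,1,1,1,1]}'
```

```text
time: 7.4
tool_pos: [0.5754, 0.1142, 0.0559]
ee_rot: [3.137, -0.003, 0.224]
wrist_force: [-0.8, -3.1, 6.2]
width: 0.0004
```

```bash
python3 - <<'E'
from bench import robot
import cv2
import numpy as np
I=[]
for n,b in [("wrist",(0,260,150,360)),("scene",(120,240,220,340)),("side",(140,260,180,340))]:
    s=robot.snapshot(n)["color"][:,:,::-1][b[0]:b[1],b[2]:b[3]]; I.append(cv2.resize(s,(260,390) if n=="wrist" else (270,270),interpolation=cv2.INTER_CUBIC))
H=np.zeros((390,800,3),np.uint8)
x=0
for i in I: H[:i.shape[0],x:x+i.shape[1]]=i; x+=i.shape[1]
cv2.imwrite("pics/c5.png",H)
E
```

```text
(no output)
```

View pics/c5.png

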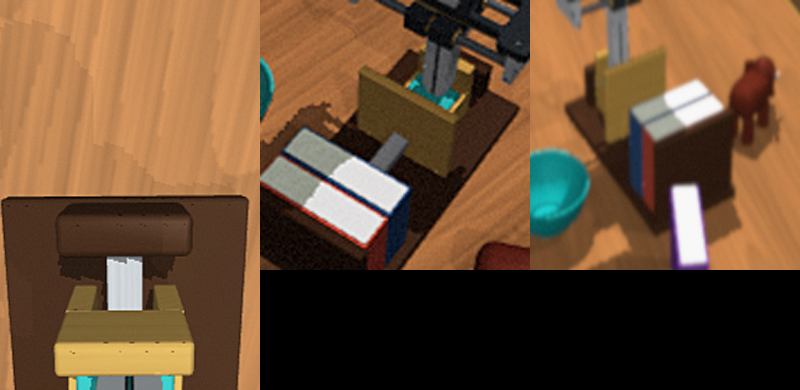

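The jaw travels freely and the books stay put. A gap of roughly 10–20 mm remains to the stop block (wrist tile, rows 255–290).

```bash
python3 -m handwheel '{"delta_pos":[[0,-4,0],[0,-4,0],[0,-3,0],[0,-2,0],[0,-2,0],[0,0,0],[0,0,0],[0,0,0]],"rotation":[[0,0,0],[0,0,0],[0,0,0],[0,0,0],[0,0,0],[0,0,0],[0,0,0],[0,0,0]],"claw":[1,1,1,1,1,1,1,1]}'
```

```text
time: 8.55
tool_pos: [0.5721, 0.1281, 0.0557]
ee_rot: [3.137, -0.003, 0.223]
wrist_force: [-0.9, -5.6, 7.4]
width: 0.0008
```

```bash
python3 -m handwheel '{"delta_pos":[[0,-2,0],[0,-2,0],[0,-2,0],[0,0,0],[0,0,0],[0,0,0],[0,0,0],[0,0,0]],"rotation":[[0,0,0],[0,0,0],[0,0,0],[0,0,0],[0,0,0],[0,0,0],[0,0,0],[0,0,0]],"claw":[1,1,1,1,1,1,1,1]}'
```

```text
time: 9.55
tool_pos: [0.571, 0.133, 0.0557]
ee_rot: [3.135, -0.002, 0.223]
wrist_force: [-0.2, -8.1, 6.8]
width: 0.0003
```

```bash
python3 - <<'E'
from bench import robot
import cv2
s=robot.snapshot("wrist")["color"][:,:,::-1]; cv2.imwrite("pics/c6.png",cv2.resize(s[100:280,150:360],None,fx=3,fy=3,interpolation=cv2.INTER_CUBIC))
E
```

```text
(no output)
```

View pics/c6.png

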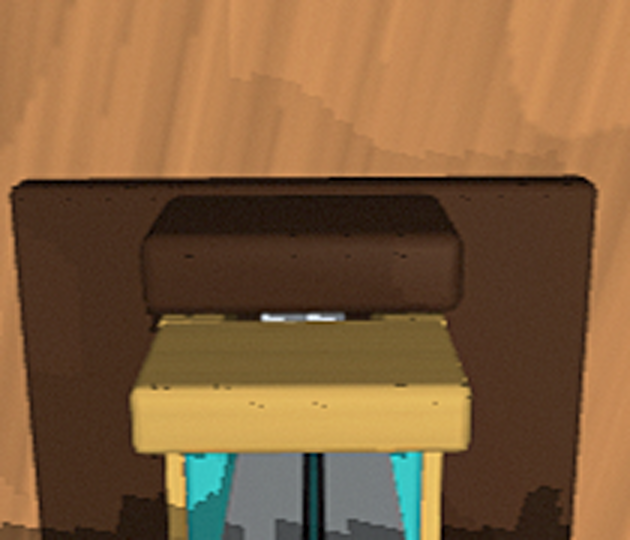

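A strip of bar is still visible between the lug and the stop block (row 318), so I'll keep pushing.

```bash
python3 -m handwheel '{"delta_pos":[[0,-2,0],[0,-2,0],[0,-1,0],[0,-1,0],[0,0,0],[0,0,0],[0,0,0],[0,0,0]],"rotation":[[0,0,0],[0,0,0],[0,0,0],[0,0,0],[0,0,0],[0,0,0],[0,0,0],[0,0,0]],"claw":[1,1,1,1,1,1,1,1]}'
```

```text
time: 10.6
tool_pos: [0.571, 0.1329, 0.0558]
ee_rot: [3.124, -0.002, 0.221]
wrist_force: [3.2, -20.7, 6.6]
width: 0.0005
```

The force rose to about 21 N with no motion, so the jaw is against the stop. I'll relax the push command by about the overtravel, then lift straight up.

```bash
python3 -m handwheel '{"delta_pos":[[0,2,0],[0,2,0],[0,1,0],[0,0,0],[0,0,-4],[0,0,-6],[0,0,-10],[0,0,-10]],"rotation":[[0,0,0],[0,0,0],[0,0,0],[0,0,0],[0,0,0],[0,0,0],[0,0,0],[0,0,0]],"claw":[1,1,1,1,1,1,1,1]}'
python3 -m handwheel '{"delta_pos":[[0,0,-20],[0,0,-25],[0,0,-30],[0,0,-30],[0,0,-20],[0,0,0],[0,0,0],[0,0,0]],"rotation":[[0,0,0],[0,0,0],[0,0,0],[0,0,0],[0,0,0],[0,0,0],[0,0,0],[0,0,0]],"claw":[1,1,1,1,1,1,1,1]}'
python3 - <<'E'
from bench import robot
import cv2, numpy as np
w=robot.snapshot("wrist"); print(w["eye"],w["rotation"])
cv2.imwrite("pics/c7.png",cv2.resize(w["color"][100:290,150:360,::-1],None,fx=3,fy=3,interpolation=cv2.INTER_CUBIC))
for n in("scene","side"): cv2.imwrite(f"pics/{n}2.png",robot.snapshot(n)["color"][:,:,::-1])
E
python3 - <<'E'
import cv2,numpy as np
H=np.hstack([cv2.resize(cv2.imread(f"pics/scene{k}.png")[120:270,160:380],(400,273),interpolation=cv2.INTER_CUBIC) for k in(0,2)])
G=np.hstack([cv2.resize(cv2.imread(f"pics/side{k}.png")[140:260,150:340],(400,253),interpolation=cv2.INTER_CUBIC) for k in(0,2)])
cv2.imwrite("pics/c8.png",np.vstack([H,G]))
E
```

```text
time: 11.6
tool_pos: [0.5683, 0.1327, 0.0809]
ee_rot: [3.134, 0.005, 0.222]
wrist_force: [1.8, -8.6, -7.0]
width: 0.0002
time: 12.6
tool_pos: [0.5684, 0.1373, 0.2071]
ee_rot: [-3.141, 0.003, 0.224]
wrist_force: [-0.1, -0.3, -0.0]
width: 0.0003
[0.55118791 0.21635891 0.38641683] [2.86155010e+00 2.04326181e-03 2.23855568e-01]
```

View pics/c7.png

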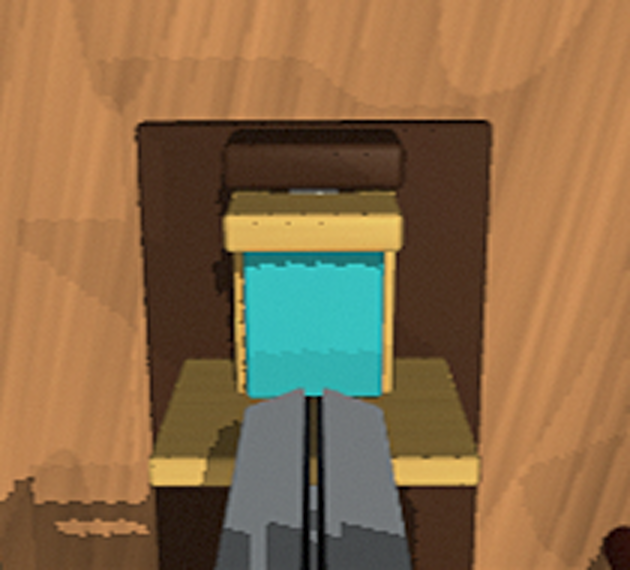

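View pics/c8.png

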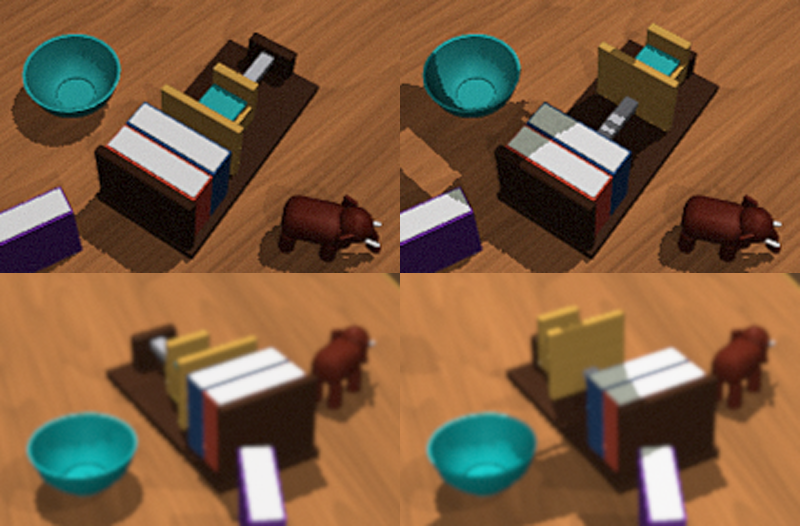

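```bash
python3 - <<'E'
import numpy as np
from scipy.spatial.transform import Rotation as R
e=np.array([0.55118791,0.21635891,0.38641683]);M=R.from_euler('xyz',[2.8615501,2.04326181e-03,0.223855568]).as_matrix()
def ray(u,v,z):
    d=M@np.array([(150+(u+.5)/3-.5-254.05)/343.33,(100+(v+.5)/3-.5-195.37)/343.33,1]); P=e+d*(z-e[2])/d[2]
    c,s=np.cos(.224),np.sin(.224); d=P[:2]-[.55119,.21636]; return (np.array([c*d[0]+s*d[1],-s*d[0]+c*d[1]])*1e3).round(1)
for n,u,v,z in [('lugF',312,250,.085),('lugB',312,213,.085),('stop -y',312,190,.052),('stop+y',312,143,.052),('base end',312,123,.012),('plate+y',312,458,.105),('plate-y',312,486,.105),('padnear z64',316,396,.064),('padnear z55',316,396,.055)]: print(n,ray(u,v,z))
E
python3 - <<'E'
import cv2
import numpy as np
a=cv2.resize(cv2.imread("pics/scene2.png")[125:205,255:345],None,fx=4.4,fy=4.4,interpolation=cv2.INTER_CUBIC)
b=cv2.resize(cv2.imread("pics/scene0.png")[145:225,235:325],None,fx=4.4,fy=4.4,interpolation=cv2.INTER_CUBIC)
cv2.imwrite("pics/c9.png",np.hstack([b,a]))
E
```

```text
lugF [ -1.  -75.1]
lugB [ -1.  -63.7]
stop -y [ -1.1 -62.9]
stop+y [ -1.1 -47.5]
base end [ -1.2 -45.9]
plate+y [  -0.9 -134. ]
plate-y [  -0.9 -143.2]
padnear z64 [   0.3 -130.8]
padnear z55 [   0.3 -134.4]
```

View pics/c9.png

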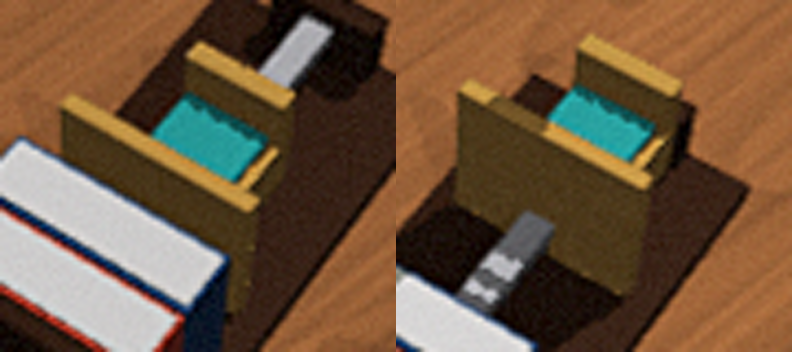

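```bash
python3 - <<'E'
from bench import robot
print(robot.close_job())
E
```

```text
the job is handed in; nothing more can be done
None
```

The jaw is pushed back to the end stop and the pad has sprung up again; the job was handed in at about 12.8 s. No verdict was reported.

**What I did:** I pressed the turquoise pad down with the shut fingers (TCP at about 56 mm). Holding it down, I pushed the lug along the rack's +y until the force rose to about 21 N with no further motion. Then I relaxed the push and lifted straight up.

**Last checks:**
- **Jaw:** in the wrist image, the lug's back is 0.8 mm from the stop face, within the measuring error.
- **Pad:** its near edge fits the raised height of 64 mm to 0.3 mm; the pressed height of 55 mm would be off by about 3 mm.
- **Books, bowl and elephant:** before and after pictures show no visible change. I compared them only by eye and did not measure them.
- **Robot:** it hung clear with wrist force near 0.

**Lift-off force:** about 8 N of force against the lug and 7 N of downward drag remained as the fingers slid up the lug. The jaw was still at the stop afterwards.

**Early disagreement:** the first fit from the fixed cameras had about 1–2 pixels of residual and put the pad about 4 mm off, so I used the closer wrist view instead.

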